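Dose one bearing ball from the pocket wheel

TASK

The small parts feeder on the bench has a six-pocket wheel carrying one steel ball and one flat ring-shaped spacer. Turn the wheel by its centre grip until the ball's pocket sits over the drop slot at the front, then press the side lever down to tip the ball into the black bin below, and let go. Do not touch the ball itself, and leave the spacer in its pocket.

Things in the scene. Friction and masses are not known exactly. Their poses are not given: they have to be found in the camera images.
- wheel_grip (a point): Top centre of the wheel's black upright grip bar, on the wheel's vertical axis, 165 mm above the bench. The bar is 60 mm long (along this point's x), 14 mm thick (along y), 42 mm high. Axes turn with the wheel; z up. The aluminium wheel is 146 mm across, its upper face 52 mm, its raised hub 42 mm and the ball's top 46 mm below this point.
- ball: Bright steel ball, 24 mm across, loose in one wheel pocket, resting on the dark steel deck (deck top 95 mm above the bench), about 7 mm proud of the wheel. Use ball_center for its position.
- ball_center (a point): Centre of the steel ball.
- spacer: Flat steel ring, 23 mm across with a 12 mm bore, 14 mm high, lying in another wheel pocket; origin at the centre of its underside. It stays there.
- drop_slot (a point): Centre of the drop slot in the deck, at the height of the deck's top, 52 mm in front of the wheel axis. The slot is 50 mm wide (along y), open to the front, and closed by a bright steel flap flush with the deck. This point's -x axis points from the wheel axis outward to the front; z up.
- lever_pad (a point): Centre of the top of the black press pad (34 x 30 mm, 8 mm thick) at the end of the side lever, on the right side of the feeder beyond the wheel, 115 mm above the bench when up. The lever turns about a level shaft that lies 58 mm behind and 32 mm below this point.
- tip_lever (a joint): Angle of lever and flap together: 0 = lever up, flap shut. Pressing the pad straight down grows it to its stop at 0.65 rad (pad 41 mm lower and 7 mm farther to the front). The ball rolls out beyond about 0.4 rad (pad 25 mm lower): press 32 mm or more. A spring of 2 to 5 N brings it back up.
- bin_floor (a point): Centre of the inner floor of the black open bin fixed under the front of the feeder, 12 mm above the bench; inside 92 x 82 mm (x, y), walls 46 mm high above this floor.
- wheel (a joint): Turn of the wheel from its start, rad, + anticlockwise from above, limits +-2.2. Light friction (0.06 N m), no detents, stays where left. Six open-bottomed pockets 30 mm wide, centred 52 mm from the axis at 0, 60, 120... degrees from the grip bar. The ball starts 45 to 75 degrees from the slot on either side, the spacer on the other side.

How it is judged (in metres and radians):
On the way, in this order (a step that is already met when the one before it is completed fails the run):
1. the ball's pocket sits over the drop slot (ball centre within 14 mm of the slot centre, seen from above), the flap still shut (horizontal distance between ball_center and drop_slot below 0.014 m and height (world z) of ball_center above 0.1 m and value of joint tip_lever below 0.05 rad), for 0.3 s.
2. the lever is pressed and the flap tipped (value of joint tip_lever above 0.3 rad), for 0.02 s.
At the end, for the whole second after the job is handed in: The ball lies at rest on the floor of the black bin (centre inside its walls and less than 30 mm above its floor, slower than 0.1 m/s), the lever is back up (under 0.1 rad), and the spacer is still on the deck in its wheel pocket (less than 70 mm from the wheel axis) (x of ball_center in the frame of bin_floor between -0.046 and 0.046 m and y of ball_center in the frame of bin_floor between -0.041 and 0.041 m and z of ball_center in the frame of bin_floor below 0.03 m and linear speed of ball below 0.1 m/s and value of joint tip_lever below 0.1 rad and height (world z) of spacer above 0.085 m and horizontal distance between spacer and wheel_grip below 0.07 m); the robot touches nothing.
It fails at once if the gripper touches the ball (contact force between the fingers and ball above 0.5 N).
It fails at once if the spacer leaves its pocket or drops (height (world z) of spacer below 0.085 m or height (world z) of spacer above 0.115 m).
It also fails if it takes over 48 s, if anything falls off the work surface, if the arm or the gripper's body presses on something with over 40 N, if the wrist force passes 120 N, or if a joint passes its speed limit or range.

ROBOT

A 7-joint arm with a two-finger parallel gripper is mounted at the origin on a cart in front of the work surface, level with it; the furniture and walls round the work are solid. World frame = base frame: x ahead of the robot, y to its left, z up, the work surface at z = 0. Lengths are in mm, angles in rad, forces in N, time in s.
With the tool pointing down it reaches from about 425 to 925 mm from the base axis. Payload 6.8 kg.
Tool frame: the origin (TCP) lies midway between the tips of the shut fingers; the grasp point (between the pads) lies 19 mm behind it; y points along the fingers, x is the direction in which the jaws open and shut, and the axes are right-handed (so a half turn about y gives the same grasp; the last joint's range is limited). The gripper opens to 85 mm and grips with 20 to 120 N. Pads are 22 mm wide; open, the fingers measure 114 mm over their backs; the gripper's body (76 mm by 85 mm) begins 54 mm behind the grasp point. The pads swing forward as they close: fully open they stand 13 mm farther back than shut.
Start: joints at [1.197, 0.477, 0.022, 1.555, -0.011, 1.109, -0.083], TCP at [177.319, -651.311, 202.308] pointing down, gripper open.
Joint ranges: [-2.96, 2.96], [-0.34, 2.1], [-1.41, 1.46], [0.24, 2.44], [-1.37, 4.51], [0.17, 1.92], [-2.96, 2.96]. Speed limits (rad/s): [2.39, 2.39, 3.14, 3.14, 3.14, 3.14, 3.14].

INTERFACE

Orientations are given as a 3x3 rotation matrix whose columns are the frame's x, y, z axes.
In Python, from workcell import arm gives the robot as it stands. Calls block until the motion is done:
- arm.goto(position, orientation): joint-space move of the TCP to a pose.
- arm.move_straight(position, rot=None, feed=150, contact_N=None): straight line of the TCP; rot=None keeps the orientation; feed is the mean speed in mm/s. With contact_N (N) it stops when the force on the tool has changed by that much, and returns True; else False.
- arm.move_joints(angles): joint-space move.
- arm.move_gripper(opening): opening from 0.0 (shut) to 1.0 (fully open); the grip force is fixed at half the most; returns when the fingers have stopped.
- arm.dwell(seconds).
- arm.inverse_kinematics(position, orientation): joint angles nearest the present ones, or None.
- arm.get_state(): the state.
- arm.capture(name): name is "side" or "top"; returns a dict with "image" (384x512x3 uint8, red, green, blue), "fx", "fy", "cx", "cy" (pixels), "extrinsics" (4x4, takes a point from camera to world coordinates). Camera axes: x right, y down, z forward; pixel columns grow to the right and rows downward; lengths in mm; the calibration is good to about 2 mm. A picture is of the moment at which its call begins. There is no depth.
A pose or a line that the arm cannot do raises arm.Unreachable and nothing moves.
- arm.job_done(): hands the job in, once; it reports no verdict.
Trained networks look in a picture, given as the dict that the camera call returned (one of the last four; its "shot" number tells which), for a name from the list of things; names that differ only in an ending like _2 or _b are one class to them, and where a whole thing is asked for, a point or a joint stands for the part that bears it (a point fixed in the world has none). Each returns a list of dicts, best first, with "confidence" (0 to 1); they miss things now and then, are a little off and sometimes report something else, mostly with a low value. They report only what shows in the picture. A call takes as long as a camera call.
- arm.look_for(picture, name): "uv" ([column, row] in pixels, amid what is visible of it).
The state is a dict: "time": time; "joint_pos": joint angles; "joint_velocities": joint speeds; "tau": joint torques, N m; "position": TCP position; "ee_rot": TCP orientation; "wrist_force": force on the tool from outside, world axes, zero at the start; "moment": the same for the moment, N m; "grip_width": opening from 0.0 (shut) to 1.0 (fully open).
Only numpy, scipy, OpenCV 4.12 (cv2) and the standard library are available. Lean on these libraries where they do the work, as an engineer would, in place of code of your own. Each camera call takes 0.05 s, during which the arm holds its last target.

## Working session

There is one attempt and no reset: what is moved stays moved. The work goes in short steps, each a Python script; the robot and the scene stay as the last script left them, time stands still between calls to the robot, and variables do not carry over. Pictures are saved under pics/ and viewed, and the job is handed in when it is done.

```bash
mkdir -p pics; ls; cat > h.py <<'E'
import numpy as np, cv2
from workcell import arm
def save(p,n):
    cv2.imwrite('pics/'+n+'.png', cv2.cvtColor(p['image'],cv2.COLOR_RGB2BGR))
def ray(p,uv):
    E=np.array(p['extrinsics']); d=E[:3,:3]@np.array([(uv[0]-p['cx'])/p['fx'],(uv[1]-p['cy'])/p['fy'],1]); return E[:3,3],d
def atz(p,uv,z):
    o,d=ray(p,uv); return o+d*(z-o[2])/d[2]
def proj(p,X):
    E=np.linalg.inv(np.array(p['extrinsics'])); c=E[:3,:3]@np.array(X,float)+E[:3,3]
    return np.array([p['fx']*c[0]/c[2]+p['cx'],p['fy']*c[1]/c[2]+p['cy']])
E
python3 - <<'E'
from h import *
np.set_printoptions(precision=1,suppress=True)
zs={'wheel_grip':165,'ball':107,'spacer':102,'lever_pad':115,'bin_floor':12,'drop_slot':95,'wheel':113}
for c in('top','side'):
    p=arm.capture(c); save(p,c+'0')
    print(c,np.array(p['extrinsics']),p['fx'])
    for n,z in zs.items():
        try:
            for r in arm.look_for(p,n)[:2]: print(n,np.array(r['uv']),round(r['confidence'],2),atz(p,r['uv'],z))
        except Exception as e: print(n,e)
print(arm.get_state())
E
```

```text
pics
top [[ -0.   -1.    0.2 319.8]
 [ -1.    0.   -0.   48.2]
 [  0.   -0.2  -1.  956.4]
 [  0.    0.    0.    1. ]] 489.1050419087116
wheel_grip [192.3 169.6] 0.89 [493.6 115.8 165. ]
wheel_grip [192.8 213.2] 0.61 [421.1 114.5 165. ]
ball [167.7 182. ] 0.67 [484.3 163.9 107. ]
spacer [219.9 182.8] 0.49 [483.1  72.1 102. ]
bin_floor [196.3 213.6] 0.65 [439.8 120.6  12. ]
drop_slot [194.7 211.9] 0.76 [432.3 117.1  95. ]
wheel [193.  170.2] 0.61 [503.9 119.  113. ]
side [[   0.9   -0.3    0.4  169.6]
 [  -0.5   -0.6    0.7 -514.2]
 [   0.    -0.8   -0.7  690.3]
 [   0.     0.     0.     1. ]] 359.62599281783724
wheel_grip [252.6 181. ] 0.58 [475.1  52.6 165. ]
ball [234.8 174.8] 0.63 [479.1 158.8 107. ]
ball [241.4 215.3] 0.45 [427.8  16.3 107. ]
lever_pad [240.8 212.6] 0.63 [426.9  17.5 115. ]
bin_floor [235.4 213.6] 0.95 [458.3 115.8  12. ]
drop_slot [234.5 214.6] 0.97 [419.6  36.6  95. ]
{'time': 0.8, 'joint_pos': array([ 1.2,  0.5,  0. ,  1.6, -0. ,  1.1, -0.1]), 'joint_velocities': array([-0.,  0., -0.,  0., -0.,  0., -0.]), 'tau': array([ -0. , -59.6,   1.6, -28.2,   0. ,   0. ,   0. ]), 'position': array([ 177.3, -651.3,  202.3]), 'ee_rot': array([[ 0.3,  0. ,  1. ],
       [-1. , -0. ,  0.3],
       [ 0. , -1. ,  0. ]]), 'wrist_force': array([ 0.2, -0.6, -0.4]), 'moment': array([ 0., -0.,  0.]), 'grip_width': 0.9983067105549416}
```

```bash
python3 - <<'E'
import cv2
a=cv2.imread('pics/top0.png')[120:270,110:310]; cv2.imwrite('pics/top0z.png',cv2.resize(a,None,fx=4,fy=4,interpolation=2))
a=cv2.imread('pics/side0.png')[110:260,150:350]; cv2.imwrite('pics/side0z.png',cv2.resize(a,None,fx=4,fy=4,interpolation=2))
E
```

```text
(no output)
```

View pics/top0.png

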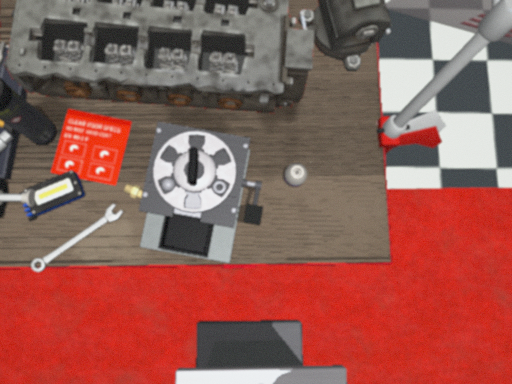

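```bash
sleep 1
```

```text
(no output)
```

View pics/top0z.png

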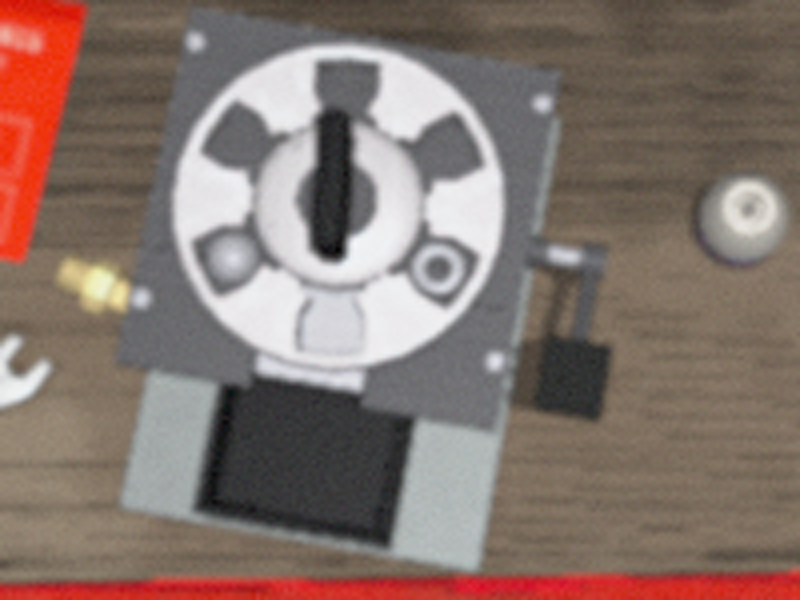

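View pics/side0z.png

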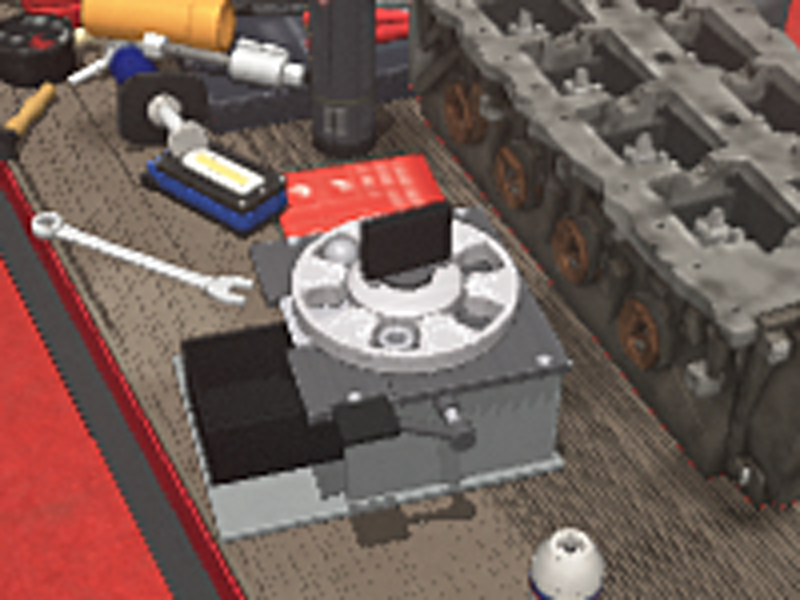

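View pics/side0.png

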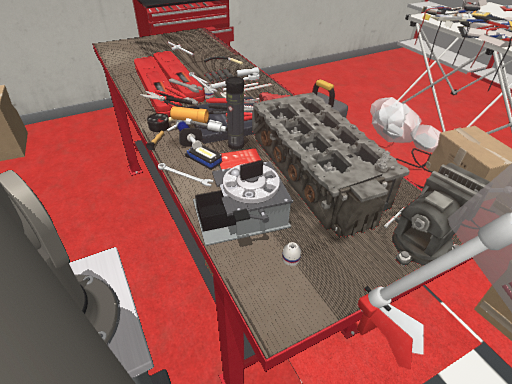

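```bash
python3 - <<'E'
from h import *
np.set_printoptions(precision=2,suppress=True)
p=arm.capture('top')
Z=lambda u,v,z: atz(p,(110+u/4-.375,120+v/4-.375),z)[:2]
b=[Z(*q,97) for q in((195,41),(543,103),(495,360),(141,298))]
print('bolts',b)
for i,j in((3,0),(2,1)): d=b[i]-b[j]; print('front dir',np.degrees(np.arctan2(d[1],d[0])))
for i,j in((1,0),(2,3)): d=b[i]-b[j]; print('right dir',np.degrees(np.arctan2(d[1],d[0]))-90)
# front from corners of base bottom/bin
w=Z(339,205,113);print('wheel',w)
print('wheel edges', Z(173,205,113),Z(505,205,113),Z(339,43,113),Z(339,369,113))
ba=Z(232,256,110);sp=Z(439,268,109)
print('ball',ba,'sp',sp)
e1=Z(335,112,165);e2=Z(331,255,165);print('bar',e1,e2,(e1+e2)/2,np.linalg.norm(e1-e2),np.degrees(np.arctan2(*(e1-e2)[::-1])))
pk=Z(347,80,113),Z(330,335,113)
print(pk,np.degrees(np.arctan2(*(pk[0]-pk[1])[::-1])))
for n,x in(('ball',ba),('sp',sp)): d=x-w;print(n,np.linalg.norm(d),np.degrees(np.arctan2(d[1],d[0])))
print('pad',Z(573,380,115),[Z(*q,115) for q in((543,335),(607,345),(603,415),(537,408))])
E
```

```text
bolts [array([582.86, 183.63]), array([552.73,  25.83]), array([435.46,  48.57]), array([464.66, 205.33])]
front dir 169.59957735820845
front dir 169.02949980914337
right dir -190.81145410501927
right dir -190.5533384822621
wheel [502.69 116.6 ]
wheel edges [503.26 189.36] [502.12  43.58] [576.65 117.01] [430.01 116.19]
ball [480.82 163.59] sp [474.88  72.85]
bar [531.01 114.26] [470.43 115.54] [500.72 114.9 ] 60.59357669006564 -1.2091765489793251
(array([559.54, 113.36]), array([444.94, 120.18])) -3.4031056361516416
ball 51.836302204440024 114.95907455542914
sp 51.83858296561753 -122.4487787323336
pad [423.99  14.87] [array([443.79,  27.61]), array([439.15,  -0.15]), array([408.66,   2.14]), array([411.97,  30.6 ])]
```

```bash
cat >> h.py <<'E'
def Rd(jawdeg,tilt=0,tdir=0):
    # tool down; x (jaw) at heading jawdeg; tilt deg: fingertips swung toward heading tdir
    a=np.radians(jawdeg); x=np.array([np.cos(a),np.sin(a),0]); y=np.array([0,0,-1.]); R=np.c_[x,y,np.cross(x,y)]
    if tilt:
        t=np.radians(tdir); ax=np.cross([0,0,-1.],[np.cos(t),np.sin(t),0]); R=cv2.Rodrigues(ax*np.radians(tilt))[0]@R
    return R
E
python3 - <<'E'
from h import *
np.set_printoptions(precision=2,suppress=True)
for f in(0,180):
  for a in(87,113,139,145):
    print('grip',f,a,arm.inverse_kinematics([502,116.3,138],Rd(a+f)))
for j in(-10,80,170,260):
  for t in(0,10,20):
    for td in (0,180):
      for pos in ([426,15,150],[424,14,75]):
        q=arm.inverse_kinematics(pos,Rd(j,t,td))
        if q is not None: print(j,t,td,pos,q)
p=arm.capture('side')
for X in([502,116.3,165],[424,15,115],[502,116.3,113]): print(X,(proj(p,X)-[150,110])*4)
E
```

```text
grip 0 87 [ 0.57  0.58 -1.2   1.94  0.62  1.06  0.62]
grip 0 113 [ 0.56  0.56 -1.18  1.94  0.61  1.05  1.08]
grip 0 139 [ 0.56  0.56 -1.18  1.94  0.61  1.05  1.53]
grip 0 145 [ 0.56  0.56 -1.18  1.94  0.61  1.05  1.64]
grip 180 87 [ 0.22  0.37 -0.69  1.96  0.3   0.91 -2.24]
grip 180 113 [ 0.32  0.41 -0.82  1.96  0.37  0.93 -1.85]
grip 180 139 [ 0.38  0.44 -0.91  1.95  0.42  0.95 -1.45]
grip 180 145 [ 0.4   0.45 -0.93  1.95  0.44  0.96 -1.35]
-10 0 0 [426, 15, 150] [ 0.55  0.22 -0.8   2.13  0.2   0.87 -0.55]
-10 0 0 [424, 14, 75] [ 0.52  0.36 -0.81  2.2   0.4   0.72 -0.74]
-10 0 180 [426, 15, 150] [ 0.55  0.22 -0.8   2.13  0.2   0.87 -0.55]
-10 0 180 [424, 14, 75] [ 0.52  0.36 -0.81  2.2   0.4   0.72 -0.74]
-10 10 0 [426, 15, 150] [ 0.67  0.11 -0.91  2.26  0.21  0.66 -0.56]
-10 10 0 [424, 14, 75] [ 0.71  0.33 -1.03  2.33  0.66  0.56 -0.99]
-10 10 180 [426, 15, 150] [ 0.42  0.31 -0.68  2.02  0.18  1.06 -0.53]
-10 10 180 [424, 14, 75] [ 0.39  0.43 -0.66  2.08  0.28  0.91 -0.61]
-10 20 0 [426, 15, 150] [ 0.87  0.01 -1.08  2.38  0.2   0.42 -0.55]
-10 20 180 [426, 15, 150] [ 0.34  0.42 -0.
[... 1737 characters left out ...]
15, 150] [ 0.39  0.18 -0.62  2.14  0.14  0.85 -2.06]
260 0 180 [424, 14, 75] [ 0.29  0.3  -0.53  2.22  0.24  0.68 -2.16]
260 10 0 [426, 15, 150] [ 0.52  0.09 -0.75  2.26  0.17  0.65 -2.09]
260 10 0 [424, 14, 75] [ 0.3   0.22 -0.55  2.35  0.36  0.46 -2.29]
260 10 180 [426, 15, 150] [ 0.29  0.29 -0.53  2.02  0.12  1.04 -2.04]
260 10 180 [424, 14, 75] [ 0.24  0.39 -0.47  2.09  0.18  0.88 -2.09]
260 20 0 [426, 15, 150] [ 0.81  0.01 -1.02  2.38  0.2   0.42 -2.12]
260 20 180 [426, 15, 150] [ 0.22  0.39 -0.45  1.91  0.09  1.22 -2.02]
260 20 180 [424, 14, 75] [ 0.18  0.49 -0.4   1.97  0.13  1.07 -2.04]
[502, 116.3, 165] [401.02 212.79]
[424, 15, 115] [360.56 414.71]
[502, 116.3, 113] [400.27 278.72]
```

```bash
python3 - <<'E'
from h import *
np.set_printoptions(precision=2,suppress=True)
arm.goto([502,116,240],Rd(87)); s=arm.get_state(); print(s['time'],s['position'],s['joint_pos'])
for c in('top','side'):
    p=arm.capture(c); save(p,c+'1')
    a=p['image'][60:270,90:350]; cv2.imwrite('pics/'+c+'1z.png',cv2.resize(a[...,::-1],None,fx=3,fy=2.8,interpolation=2))
E
```

```text
3.8333 [502.33 115.05 239.79] [ 0.55  0.36 -1.1   1.84  0.35  1.16  0.85]
```

View pics/side1z.png

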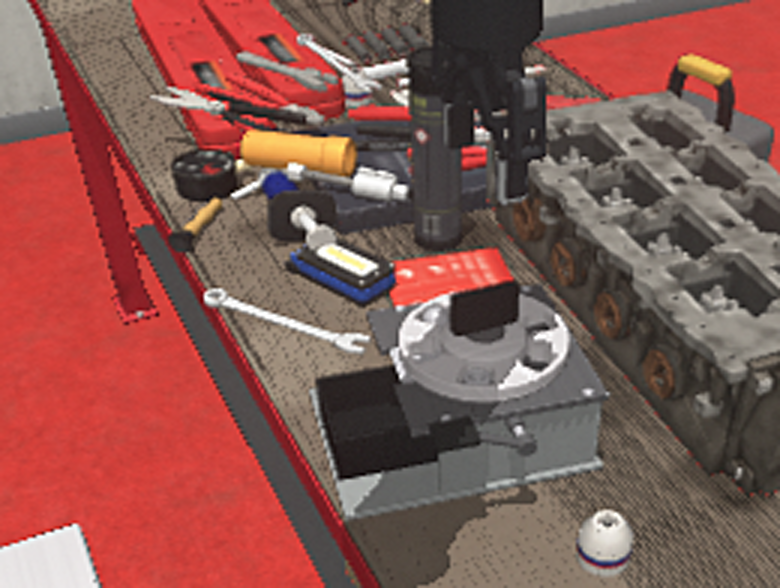

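The gripper stands above the grip bar with its fingers on either side of it and nothing in the way. I'll descend and grip.

```bash
python3 - <<'E'
from h import *
np.set_printoptions(precision=2,suppress=True)
print(arm.move_straight([502,116.2,138],rot=Rd(87),feed=80,contact_N=8))
s=arm.get_state(); print(s['time'],s['position'],s['wrist_force'])
arm.move_gripper(0.1)
s=arm.get_state(); print(s['time'],s['position'],s['wrist_force'],s['moment'],s['grip_width'])
p=arm.capture('side'); cv2.imwrite('pics/side2z.png',cv2.resize(p['image'][60:270,90:350,::-1],None,fx=3,fy=2.8,interpolation=2))
E
```

```text
False
5.3583 [502.38 116.35 138.5 ] [-0.12  0.03  0.28]
6.0667 [501.95 116.24 137.97] [ 0.9  -0.06  0.15] [0.03 0.01 0.01] 0.09725843362822842
```

View pics/side2z.png

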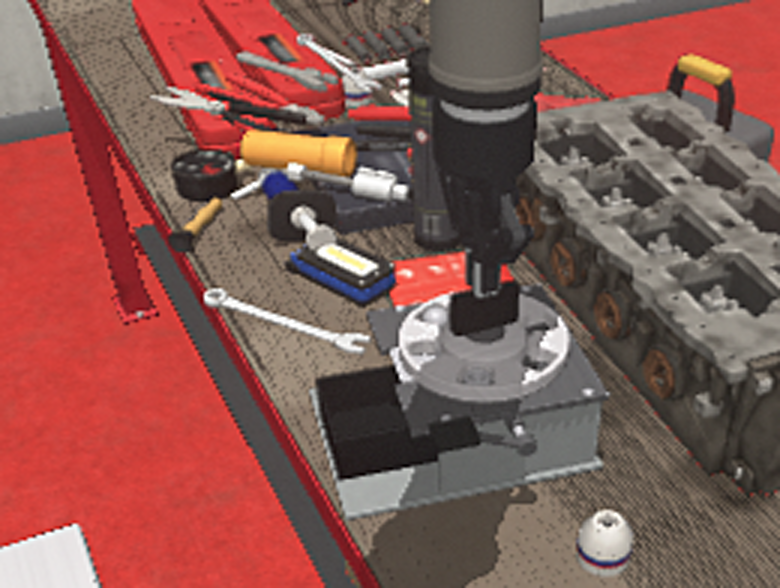

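```bash
python3 - <<'E'
from h import *
np.set_printoptions(precision=2,suppress=True)
p=arm.capture('side')
for X in([502,116.3,138],[502,116.3,165],[502,104,138],[502,128,138]): print(X,(proj(p,X)-[90,60])*[3,2.8])
cv2.imwrite('pics/side3z.png',cv2.resize(p['image'][120:200,210:310,::-1],None,fx=7,fy=7,interpolation=2))
p=arm.capture('top')
cv2.imwrite('pics/top3z.png',cv2.resize(p['image'][110:270,110:310,::-1],None,fx=3.7,fy=3.7,interpolation=2))
E
```

```text
[502, 116.3, 138] [480.47 313.36]
[502, 116.3, 165] [480.76 288.95]
[502, 104, 138] [487.31 320.97]
[502, 128, 138] [474.07 306.24]
```

View pics/side3z.png

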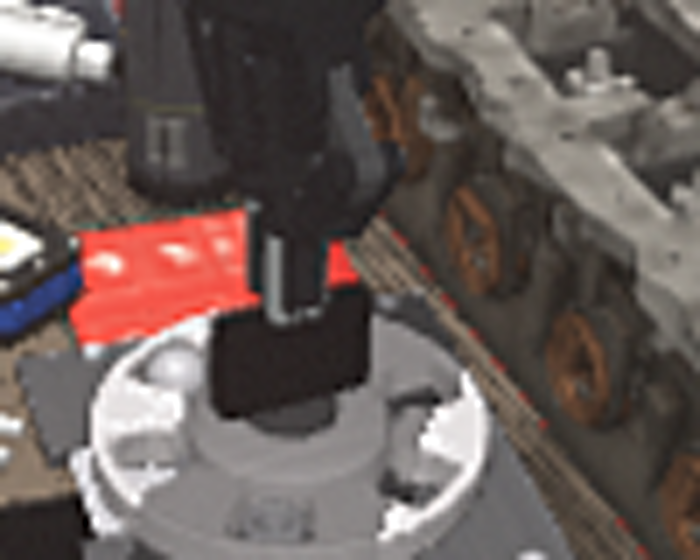

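View pics/top3z.png

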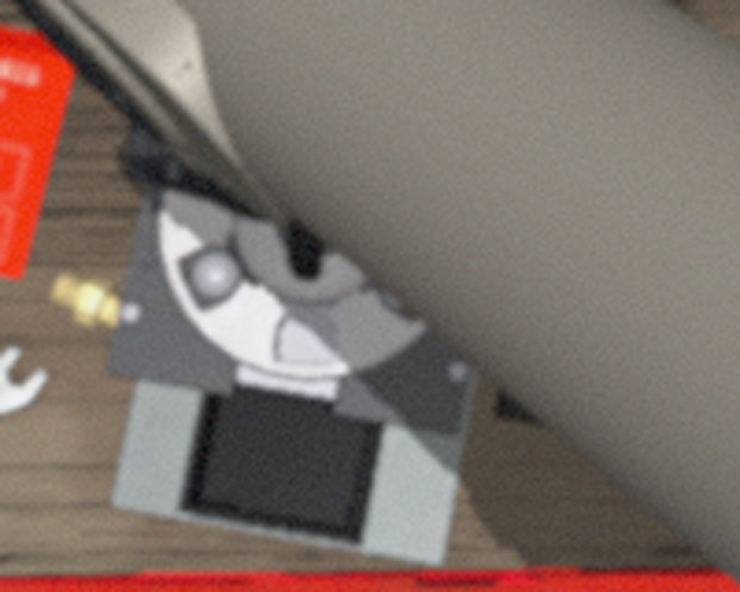

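```bash
python3 - <<'E'
from h import *
np.set_printoptions(precision=3,suppress=True)
arm.move_gripper(0.0)
s=arm.get_state(); print(s['time'],s['position'],s['wrist_force'],s['moment'],s['grip_width'])
p=arm.capture('side')
cv2.imwrite('pics/side4z.png',cv2.resize(p['image'][120:200,210:310,::-1],None,fx=7,fy=7,interpolation=2))
E
```

```text
6.4667 [502.009 116.215 138.014] [-0.727 -0.174 -0.78 ] [-0.018  0.004 -0.025] 8.567253666642532e-05
```

View pics/side4z.png

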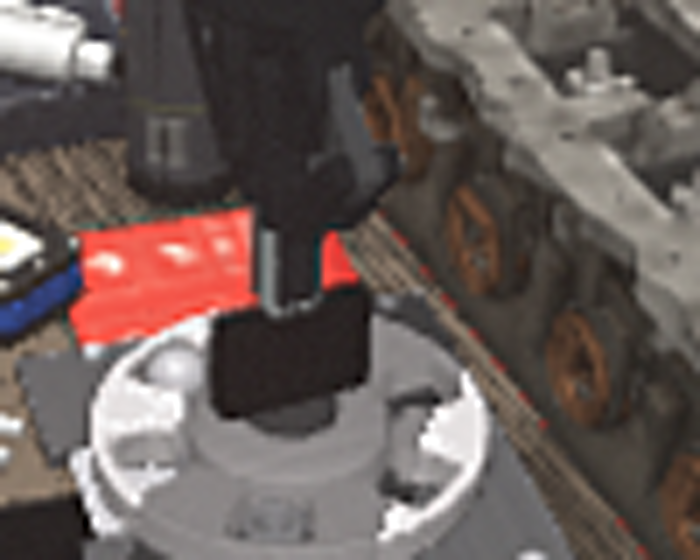

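```bash
python3 - <<'E'
from h import *
np.set_printoptions(precision=1,suppress=True)
p=arm.capture('side')
for y in(73,116,158): 
  for z in (240,253,267,280): print(y,z,(proj(p,[502,y,z])-[90,60])*[3,2.8], (proj(p,[502,y,z])))
a=cv2.imread('pics/side1.png')[60:160,220:300]; cv2.imwrite('pics/s1z.png',cv2.resize(a,None,fx=6,fy=6,interpolation=2))
E
```

```text
73 240 [508.4 241.9] [259.5 146.4]
73 253 [508.9 228.1] [259.6 141.5]
73 267 [509.4 212.9] [259.8 136.1]
73 280 [509.9 198.5] [260.  130.9]
116 240 [481.8 215.9] [250.6 137.1]
116 253 [482.  202.3] [250.7 132.2]
116 267 [482.2 187.3] [250.7 126.9]
116 280 [482.4 173.1] [250.8 121.8]
158 240 [457.6 192.1] [242.5 128.6]
158 253 [457.5 178.7] [242.5 123.8]
158 267 [457.4 163.9] [242.5 118.6]
158 280 [457.3 150. ] [242.4 113.6]
```

View pics/s1z.png

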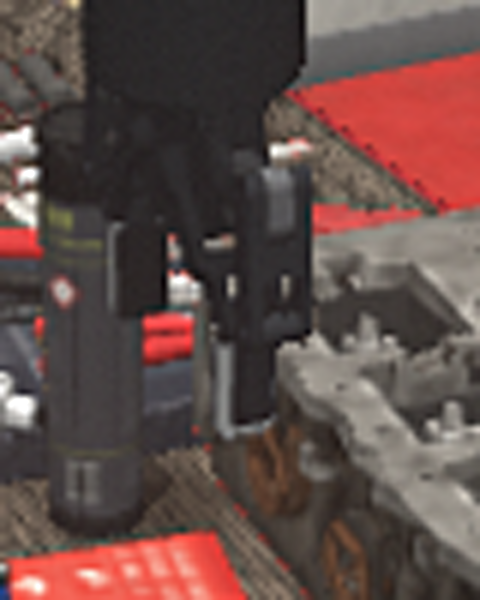

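```bash
python3 - <<'E'
from h import *
np.set_printoptions(precision=2,suppress=True)
print(arm.move_straight([502,116.2,116],feed=25,contact_N=5))
s=arm.get_state(); print(s['time'],s['position'],s['wrist_force'],s['moment'])
p=arm.capture('side')
cv2.imwrite('pics/side5z.png',cv2.resize(p['image'][120:200,210:310,::-1],None,fx=7,fy=7,interpolation=2))
E
```

```text
True
6.9083 [502.21 116.23 135.6 ] [-1.46 -1.59  6.46] [-0.24  0.28 -0.07]
```

View pics/side5z.png

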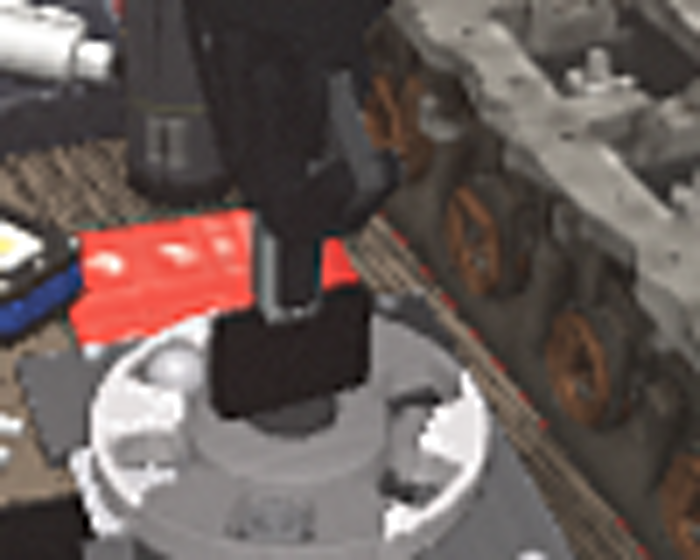

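The shut fingers touched the bar top (165 mm) with the TCP reading 135.6. The side picture also shows the tips about 25–30 mm above where the TCP should project. So the real fingertips sit about 29 mm higher than reported, and I'll compensate for that. Regripping lower.

```bash
python3 - <<'E'
from h import *
np.set_printoptions(precision=2,suppress=True)
arm.move_straight([502,116.2,160],feed=100)
arm.move_gripper(1.0)
print(arm.move_straight([502,116.2,109],feed=60,contact_N=8))
s=arm.get_state(); print(s['time'],s['position'],s['wrist_force'])
arm.move_gripper(0.0)
s=arm.get_state(); print(s['time'],s['position'],s['wrist_force'],s['moment'],s['grip_width'])
p=arm.capture('side')
cv2.imwrite('pics/side6z.png',cv2.resize(p['image'][120:200,210:310,::-1],None,fx=7,fy=7,interpolation=2))
E
```

```text
False
9.1417 [502.26 116.39 109.3 ] [-0.81  0.75  0.04]
9.7917 [502.07 117.2  109.3 ] [-0.9   2.97  1.01] [0.51 0.11 0.03] 0.1506273721471091
```

View pics/side6z.png

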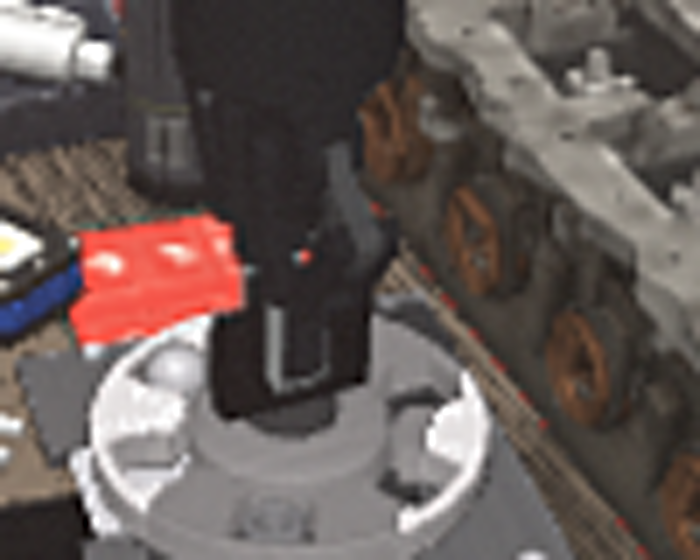

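```bash
python3 - <<'E'
from h import *
np.set_printoptions(precision=2,suppress=True)
for a in(10,25,40,54):
    arm.move_straight([502,116.8,109],rot=Rd(87+a),feed=150)
    s=arm.get_state(); print(s['time'],s['position'],s['wrist_force'],s['moment'],s['grip_width'],s['joint_pos'][6],np.degrees(np.arctan2(s['ee_rot'][1,0],s['ee_rot'][0,0])))
for c in('side','top'):
    p=arm.capture(c)
    cv2.imwrite('pics/%s7z.png'%c,cv2.resize(p['image'][110:270,110:310,::-1],None,fx=3.7,fy=3.7,interpolation=2))
E
```

```text
10.1667 [502.09 116.73 109.27] [-1.86  2.05  3.57] [0.05 0.28 0.05] 0.15076508398797228 0.8395434362492613 97.01861184593682
10.575 [502.28 116.13 109.3 ] [-2.08 -0.91  5.91] [-0.28  0.29  0.04] 0.15361750801163368 1.0641246932787753 111.97919770572665
10.9833 [502.61 115.5  109.29] [ 0.16 -2.83  6.96] [-0.54  0.18 -0.05] 0.1546146617969783 1.2883283346817587 126.94739466525486
11.375 [503.05 115.03 109.28] [-0.27 -4.08  6.68] [-0.72 -0.12  0.06] 0.1506343628471393 1.4975763035010576 140.91524804138112
```

View pics/top7z.png

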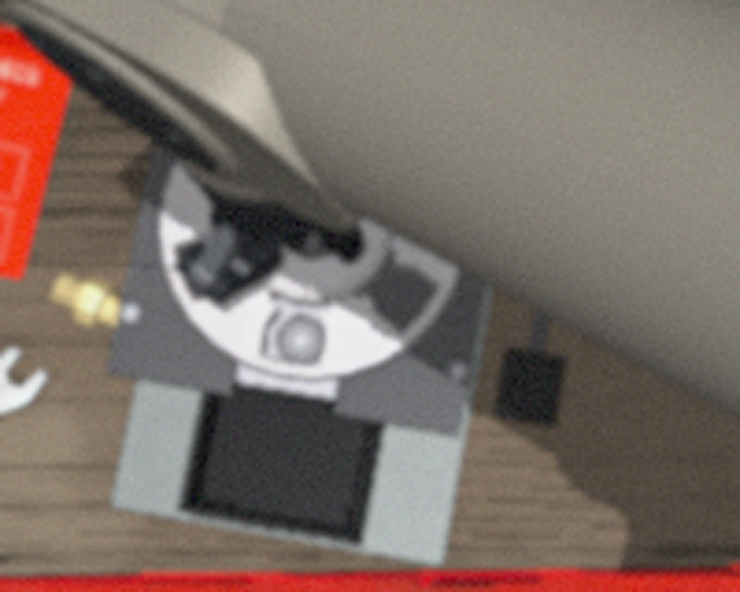

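View pics/side7z.png

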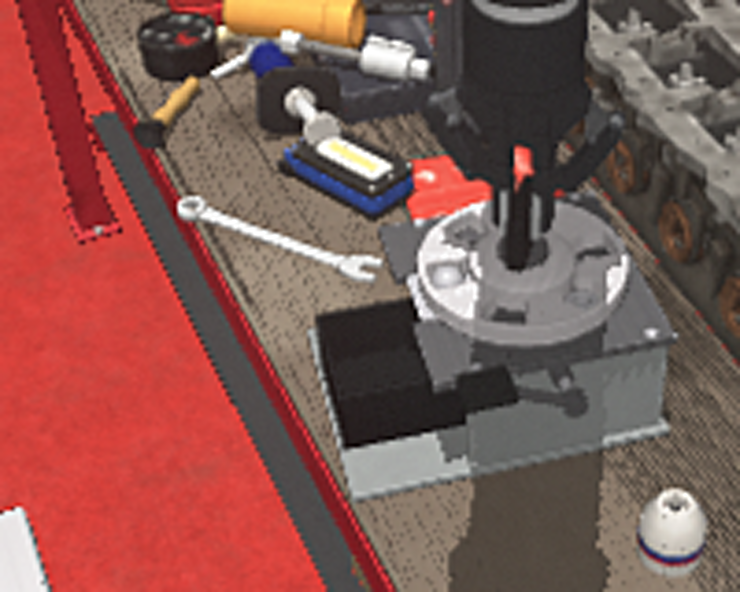

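```bash
python3 - <<'E'
from h import *
np.set_printoptions(precision=1,suppress=True)
p=arm.capture('top'); k=lambda u,v:(110+u/3.7-.36,110+v/3.7-.36)
b=atz(p,k(300,340),109); w=np.array([502,116.3]); d=b[:2]-w
print(b,np.hypot(*d),np.degrees(np.arctan2(d[1],d[0])))
# flap front edge at deck front: ends
for q in((236,377),(338,392)): print(atz(p,k(*q),95))
r=arm.look_for(p,'ball')[:1]; print(r, atz(p,r[0]['uv'],109)) if r else 0
for n in('drop_slot',):
    for r in arm.look_for(p,n): print(r,atz(p,r['uv'],95))
E
```

```text
[448.8 123.  109. ] 53.61067690849895 172.83119553694632
[433.3 154.6  95. ]
[425.6 105.9  95. ]
[{'uv': [251.2, 208.2], 'confidence': 0.65}] [436.1  17.4 109. ]
{'uv': [194.6, 224.8], 'confidence': 0.94} [409.4 117.1  95. ]
```

```bash
python3 - <<'E'
from h import *
np.set_printoptions(precision=1,suppress=True)
arm.move_gripper(1.0)
arm.move_straight([502,116.5,200],feed=120)
s=arm.get_state(); print(s['time'],s['position'],s['wrist_force'])
for j in (80,-10,170):
  for z in(130,45): print(j,z,arm.inverse_kinematics([424,15,z],Rd(j)))
for c in('side','top'):
    p=arm.capture(c)
    cv2.imwrite('pics/%s8z.png'%c,cv2.resize(p['image'][110:270,110:310,::-1],None,fx=3.7,fy=3.7,interpolation=2))
E
```

```text
13.2333 [501.6 116.1 199.3] [ 0.7 -0.  -0.2]
80 130 [ 0.8  0.3 -1.1  2.1  0.4  0.9  0.8]
80 45 [ 0.6  0.5 -0.9  2.2  0.6  0.7  0.7]
-10 130 [ 0.5  0.2 -0.7  2.2  0.2  0.8 -0.6]
-10 45 [ 0.3  0.4 -0.6  2.2  0.4  0.6 -0.7]
170 130 [ 1.   0.5 -1.4  2.1  0.6  1.   2.2]
170 45 [ 0.8  0.7 -1.2  2.2  0.8  0.9  2. ]
```

View pics/top8z.png

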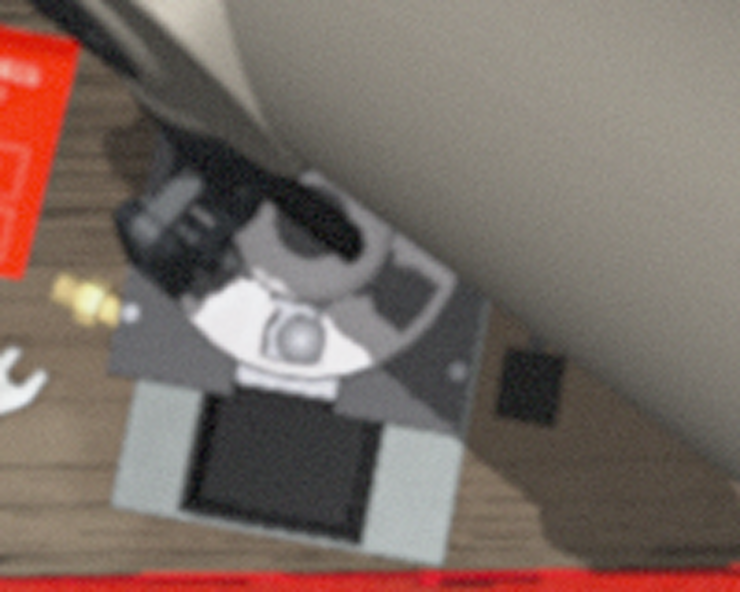

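View pics/side8z.png

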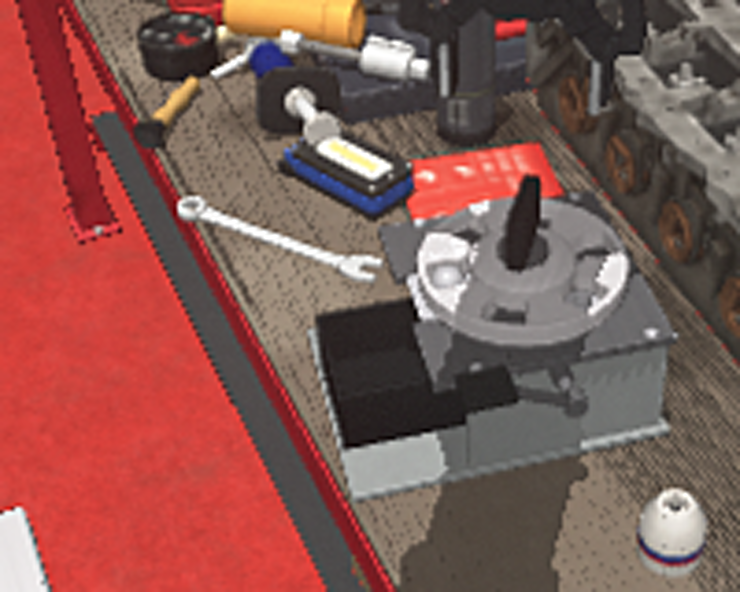

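```bash
python3 - <<'E'
from h import *
np.set_printoptions(precision=1,suppress=True)
arm.move_gripper(0.0)
arm.goto([425,15,140],Rd(80))
arm.move_straight([425,15,100],feed=100)
s=arm.get_state(); print(s['time'],s['position'],s['wrist_force'])
p=arm.capture('side')
cv2.imwrite('pics/side9z.png',cv2.resize(p['image'][130:260,180:310,::-1],None,fx=4.6,fy=4.6,interpolation=2))
for X in([425,15,129.5],[425,15,115]): print((proj(p,X)-[180,130])*4.6)
p=arm.capture('top'); print(atz(p,(110+531/3.7-.4,110+388/3.7-.4),115))
E
```

```text
15.4083 [425.5  15.9 100.2] [ 0.2 -0.3 -0.4]
[278.2 363.1]
[278.5 384.3]
[424.3  14.4 115. ]
```

View pics/side9z.png

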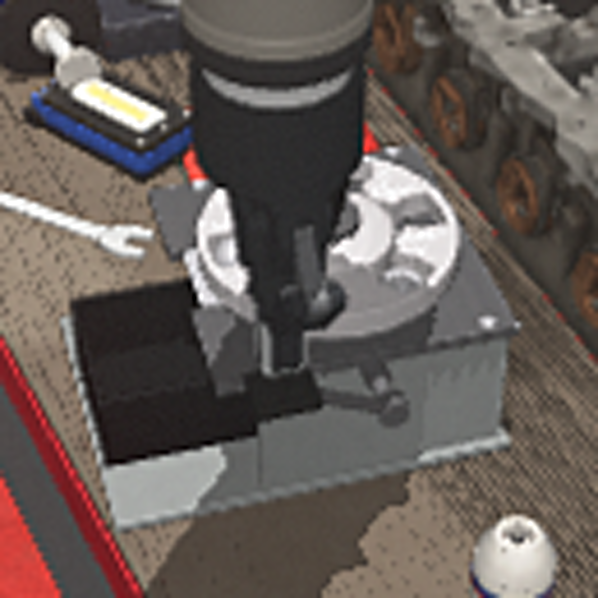

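```bash
python3 - <<'E'
from h import *
np.set_printoptions(precision=1,suppress=True)
pr=lambda:(lambda s:print(s['time'],s['position'],s['wrist_force']))(arm.get_state())
print(arm.move_straight([425,15,65],feed=60));pr()
print(arm.move_straight([421,15,48.5],feed=40,contact_N=25));pr()
p=arm.capture('side')
cv2.imwrite('pics/side10z.png',cv2.resize(p['image'][130:260,180:310,::-1],None,fx=4.6,fy=4.6,interpolation=2))
arm.dwell(1.0);pr()
p=arm.capture('side')
cv2.imwrite('pics/side11z.png',cv2.resize(p['image'][130:260,180:310,::-1],None,fx=4.6,fy=4.6,interpolation=2))
E
```

```text
False
16.2417 [422.   15.1  63.3] [-6.6  1.4  4.1]
True
16.6583 [421.3  15.4  50.8] [-8.5 -2.3 29.4]
17.7083 [421.3  15.4  50.9] [-7.9 -2.3 26.3]
```

View pics/side11z.png

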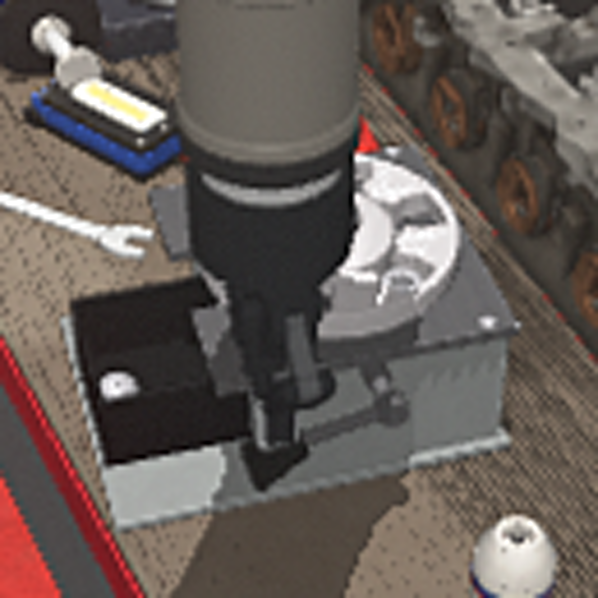

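The ball shows at the front of the bin, around (118,385) in the crop, the lever is down at its stop, and the spacer is in its pocket. Now I'll let go.

```bash
python3 - <<'E'
from h import *
np.set_printoptions(precision=1,suppress=True)
arm.move_straight([425,15,100],feed=60)
arm.move_straight([425,15,170],feed=120)
arm.goto([380,-250,220],Rd(60))
arm.dwell(0.5)
s=arm.get_state(); print(s['time'],s['position'],s['wrist_force'])
for c in('side','top'):
    p=arm.capture(c)
    cv2.imwrite('pics/%s12z.png'%c,cv2.resize(p['image'][110:270,110:310,::-1],None,fx=3.7,fy=3.7,interpolation=2))
    for n,z in(('ball',24),('lever_pad',115),('spacer',109)):
        for r in arm.look_for(p,n)[:2]: print(c,n,np.array(r['uv']),r['confidence'],atz(p,r['uv'],z))
E
```

```text
21.0333 [ 380.1 -249.8  220. ] [-0.6  0.1  0. ]
side lever_pad [244.7 215.9] 0.58 [430.    3.9 115. ]
top ball [184.3 242.9] 0.61 [382.6 142.1  24. ]
top lever_pad [248.7 206.4] 0.62 [438.4  21.9 115. ]
top spacer [224.6 158.7] 0.54 [525.3  63.4 109. ]
```

View pics/top12z.png

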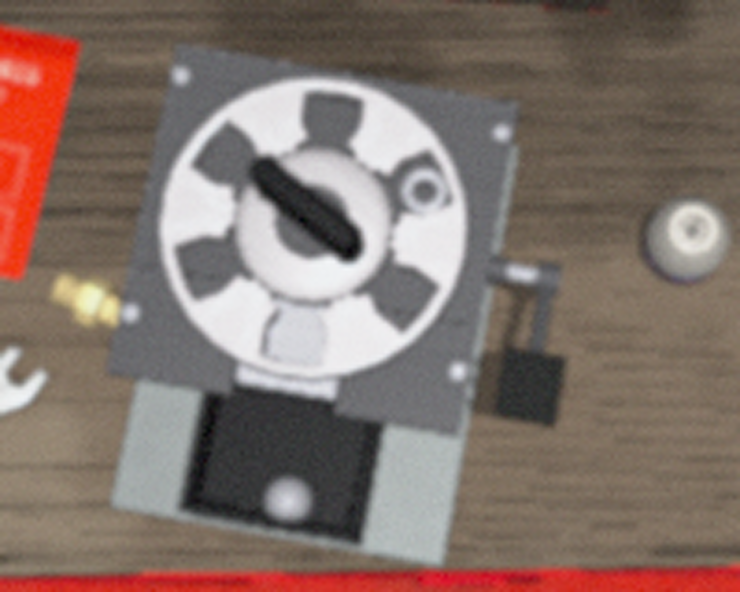

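View pics/side12z.png

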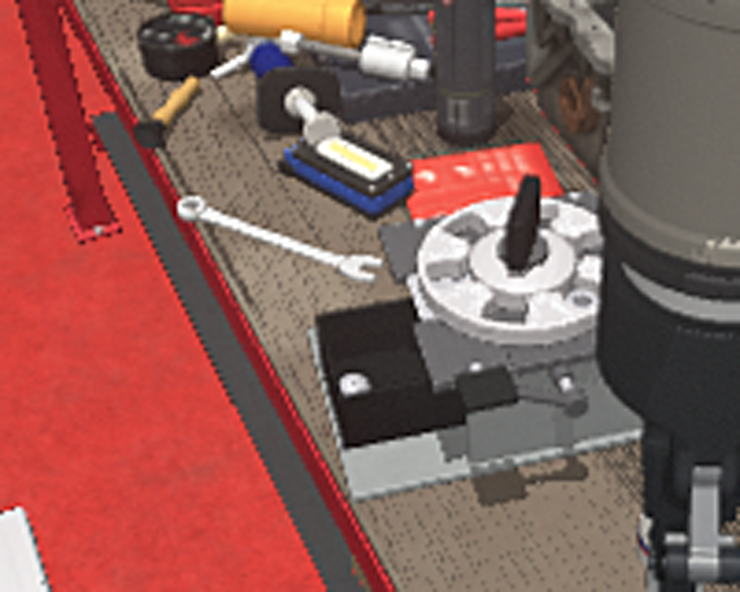

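```bash
python3 - <<'E'
from h import *
arm.job_done(); print(arm.get_state()['time'])
E
```

```text
the job is handed in; nothing more can be done
the job is handed in; nothing more can be done
```

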